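# Collect the mounting kit in the caddy

## Robot

A 7-joint arm with a two-finger parallel gripper is mounted at the origin on the work surface. World frame = base frame: x ahead of the robot, y to its left, z up, the work surface at z = 0. Lengths are in mm, angles in rad, forces in N, time in s.
With the tool pointing down it reaches from about 400 to 875 mm from the base axis. Payload 6.5 kg.
Tool frame: the origin (TCP) lies midway between the tips of the shut fingers; the grasp point (between the pads) lies 19 mm behind it; z points along the fingers, y is the line along which they close (so a half turn about z gives the same grasp; the last joint's range is limited). The gripper opens to 85 mm and grips with 20 to 120 N. Pads are 22 mm wide; open, the fingers measure 114 mm over their backs; the gripper's body (76 mm by 85 mm) begins 54 mm behind the grasp point. The pads swing forward as they close: fully open they stand 13 mm farther back than shut.
Start: joints at [1.27, 0.536, -0.004, 1.538, 0.003, 1.067, -0.071], TCP at [151.218, -632.158, 231.29] pointing down, gripper open.
Joint ranges: [-2.7, 2.7], [-0.37, 2.16], [-1.27, 1.26], [0.24, 2.4], [-1.31, 4.45], [0.19, 1.91], [-2.76, 2.76]. Speed limits (rad/s): [2.39, 2.39, 3.14, 3.14, 3.14, 3.14, 3.14].

## Interface

Orientations are given as a unit quaternion [x, y, z, w].
In Python, from plant import state, viewer, ticket gives the robot as it stands.
- The arm moves only by the shell command python3 -m inch 'ROWS' [OPENING] [FORCE]. ROWS is JSON, a list that holds one entry, the list of rows, each a list of 4 numbers: the shift along the tool's x, y, z in cm, then the turn about the tool's z in degrees. A call has 1 to 12 rows; each row is the pose to reach, as a shift and turn from the pose commanded when the call began, along the tool's axes at that moment; what a row does not reach only later rows make up. A row lasts 1/8 s, in which the tool goes at most 62.5 mm and 10.7 degrees, less where a joint would pass 70% of its speed; a pose out of reach is approached as far as the arm can. A call with a gripper value outside its range is refused whole. OPENING is the closure, from 0 (fully open) to 1 (shut), set as the call begins (- or left out, the last holds). The fingers move at their own pace and stop on an object; FORCE is the grip in N (left out, the last holds). Time passes only in rows, so rows that repeat a pose let the fingers close. It gives the time, the measured TCP pose, the force, the opening and the grip force at its end, in the units of the state.
- state(): the state, without advancing time (a new reading comes with each control period).
- viewer.snapshot(name): name is "scene" or "top" or "wrist"; returns a dict with "pixels" (384x512x3 uint8, red, green, blue), "z_map" (384x512 float32, mm along the optical axis (not along the pixel's ray), 0 where there is no reading), "mtx" (3x3 intrinsics, pixels), "view" (4x4, takes a point from world to camera coordinates). Camera axes: x right, y up, looking along -z (the intrinsics and any distortion apply to the point x, -y, -z); pixel columns grow to the right and rows downward; lengths in mm; the calibration is good to about 2 mm. A picture is of the moment at which its call begins.
- ticket.job_done(): hands the job in; it is judged then, once.
The state is a dict: "clock": time; "joint_positions": joint angles; "qvel": joint speeds; "joint_torque": joint torques, N m; "eef_pos": TCP position; "tool_rot": TCP orientation; "wrist_force": force on the tool from outside, world axes, zero at the start; "torque": the same for the moment, N m; "width": opening from 0.0 (shut) to 1.0 (fully open); "finger_force": force on a finger pad.
Only numpy, scipy, OpenCV 4.12 (cv2) and the standard library are available. Lean on these libraries where they do the work, as an engineer would, in place of code of your own. Each camera call takes 0.05 s, during which the arm holds its last target. There are 200 camera calls.

## Task

Collect the mounting kit in the grey caddy: lay the large square board squarely on the pile of square boards, with the small square board centred and squared on top of it, put the wide steel collar flat in the empty square bay and lay the long bolt in the long bay. Nobody knows how high the pile is, so bring each piece down until it rests before you let go; drop nothing. The round and the oblong board, the narrow collar and the short bolt belong to another job: leave them where they lie.

Things in the scene. Friction and masses are not known exactly. Their poses are not given: they have to be found in the camera images.
- caddy: Grey caddy fixed to the bench, 162 (x) x 184 (y) mm, 14 high, walls and floor 4. Origin: centre of underside, z up. Bays (inside, centre in its frame, mm): long 64 x 176 at (-45, 0); empty square 86 x 86 at (34, -45); square 86 x 86 at (34, 45), holding a fixed pile of 64 x 64 plywood boards, centred and square to the caddy; the pile top is 25 to 50 mm above the bench, varies and is not reported.
- board_large: Belongs to the kit. Loose square plywood packer 64 x 64 mm, 15 mm thick, about 60 g, lying flat on the bench. Origin: centre of its underside; x and y along its edges, z up.
- board_small: Belongs to the kit. Loose square plywood packer 44 x 44 mm, 15 mm thick, about 30 g, lying flat. Origin: centre of its underside; x and y along its edges, z up.
- collar_wide: Belongs to the kit. Loose steel ring (shaft collar), outside diameter 52 mm, bore 32 mm, 24 mm high, about 220 g, lying flat. Origin: centre of its underside; z up, its axis.
- bolt_long: Belongs to the kit. Loose steel bolt with nut on, lying on its side, 100 mm long, about 300 g. Hexagon head and nut 30 mm across flats, shank 18 mm thick. Origin: on its axis at mid-length, 15 mm above the bench; y runs along the bolt from head (-y) to nut end (+y). The shank is bare from 37 mm on the head side to 28 mm on the nut side of the origin.
- board_round: Look-alike, does not belong. Loose round plywood disc 64 mm in diameter, 15 mm thick. Origin: centre of its underside.
- board_oblong: Look-alike, does not belong. Loose oblong plywood board 44 (x) x 78 (y) mm, 15 mm thick. Origin: centre of its underside.
- collar_narrow: Look-alike, does not belong. Loose steel ring, outside diameter 36 mm, bore 20 mm, 24 mm high. Origin: centre of its underside.
- bolt_short: Look-alike, does not belong. Loose steel bolt with nut, like the long one but 66 mm long. Origin: on its axis at mid-length; y along the bolt. Besides the listed things a tape measure (50 x 56 x 28 mm) and a small bench brush (34 x 80 x 24 mm) lie loose somewhere among them.
Not all that is in view belongs to the job. What is shaped like the collar_wide but purple is not meant.

How it is judged:
By the outcome, as a careful person would: the job done as asked, in the order asked, and still so for the second after the job is handed in, with the robot touching nothing.
It also fails if it takes over 112 s, if anything falls off the work surface, if the arm or the gripper's body presses on something with over 40 N, if the wrist force passes 120 N, or if a joint passes its speed limit or range.

## Working session

There is one attempt and no reset: what is moved stays moved. The work goes in short steps, Python scripts to look and compute and a shell command to move; the robot and the scene stay as the last step left them, time stands still between calls to the robot, and variables do not carry over. Pictures are saved under pics/ and viewed, at most 14 in all, crops included, and the job is handed in when it is done.

```bash
ls; mkdir -p pics
python3 - <<'E'
from plant import state, viewer
import cv2,numpy as np
s=state()
for k,v in s.items(): print(k,np.round(v,4).tolist())
for n in ("top","scene"):
    d=viewer.snapshot(n); cv2.imwrite(f"pics/{n}0.png",cv2.resize(d["pixels"][:,:,::-1],(800,600)))
    np.savez(f"{n}0.npz",**d); print(n,d["mtx"],np.round(d["view"],3), d["z_map"].min(), d["z_map"].max(),[k for k in d])
E
```

```text
pics
clock 0.0
joint_positions [1.2698, 0.5372, -0.0044, 1.5389, 0.0026, 1.0673, -0.0712]
qvel [-0.0009, -0.0012, -0.0002, 0.0005, 0.0001, 0.0013, 0.0002]
joint_torque [-0.0007, -58.3415, 1.0485, -25.9107, 0.0123, 0.0094, 0.0]
eef_pos [151.0475, -631.556, 230.3787]
tool_rot [0.9931, 0.1171, -0.0002, -0.0009]
wrist_force [0.5228, -0.1457, 0.3949]
torque [-0.0327, 0.0154, -0.008]
finger_force 0.0
width 1.0044
top [[423.68955719   0.         255.55811962]
 [  0.         423.68955719 193.60229172]
 [  0.           0.           1.        ]] [[ 7.00000e-03 -1.00000e+00 -7.00000e-03 -5.01400e+00]
 [ 9.83000e-01  5.00000e-03  1.82000e-01 -5.95908e+02]
 [-1.82000e-01 -8.00000e-03  9.83000e-01 -9.49908e+02]
 [ 0.00000e+00  0.00000e+00  0.00000e+00  1.00000e+00]] 0.0 2010.3624 ['pixels', 'z_map', 'mtx', 'view']
scene [[482.88711591   0.         253.74154128]
 [  0.         482.88711591 191.87160324]
 [  0.           0.           1.        ]] [[ 7.170000e-01  6.970000e-01 -4.000000e-03 -4.241950e+02]
 [-5.140000e-01  5.320000e-01  6.730000e-01  2.668590e+02]
 [ 4.710000e-01 -4.810000e-01  7.390000e-01 -1.519395e+03]
 [ 0.000000e+00  0.000000e+00  0.000000e+00  1.000000e+00]] 0.0 3620.1143 ['pixels', 'z_map', 'mtx', 'view']
```

View pics/top0.png

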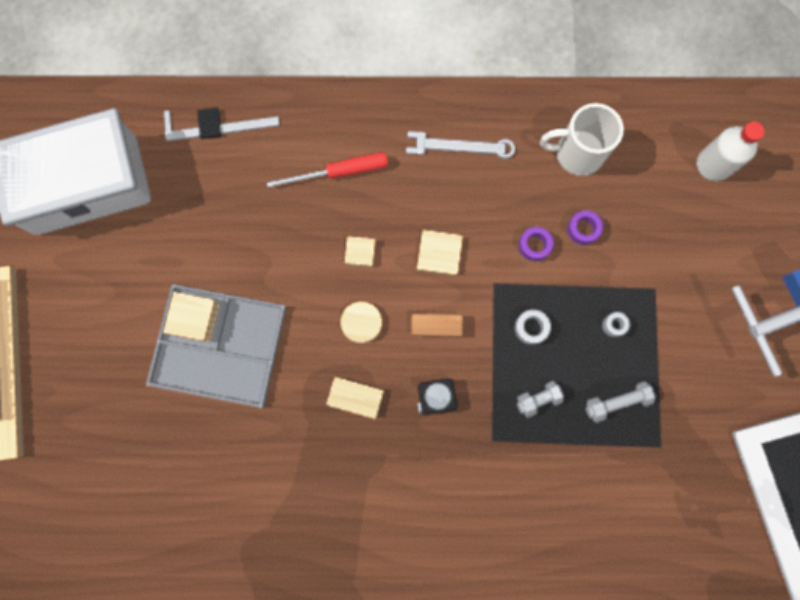

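View pics/scene0.png

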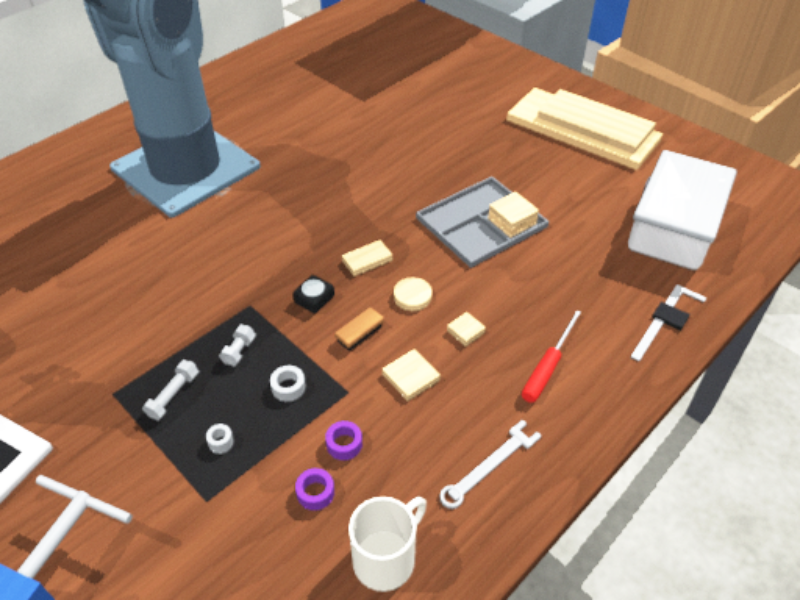

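```bash
cat > h.py <<'E'
import cv2,numpy as np
from plant import state,viewer
def snap(n,name=None):
    d=viewer.snapshot(n)
    if name: cv2.imwrite(f"pics/{name}.png",cv2.resize(d["pixels"][:,:,::-1],(800,600)))
    return d
def rays(d,uv):
    K=d["mtx"];V=d["view"];uv=np.atleast_2d(uv).astype(float)
    c=np.c_[(uv[:,0]-K[0,2])/K[0,0],-(uv[:,1]-K[1,2])/K[1,1],-np.ones(len(uv))]
    R=V[:3,:3];return -R.T@V[:3,3],c@R
def plane(d,uv,z):
    o,r=rays(d,uv);return o+r*((z-o[2])/r[:,2])[:,None]
def cloud(d):
    v,u=np.mgrid[:384,:512];o,r=rays(d,np.c_[u.ravel(),v.ravel()])
    P=o+r*d["z_map"].ravel()[:,None];P[d["z_map"].ravel()==0]=np.nan
    return P.reshape(384,512,3)
def proj(d,p):
    c=d["view"][:3,:3]@np.array(p)+d["view"][:3,3];K=d["mtx"]
    return K[0,0]*c[0]/-c[2]+K[0,2],K[1,1]*-c[1]/-c[2]+K[1,2]
def rect(P):
    (c,s,a)=cv2.minAreaRect(P[:,:2].astype(np.float32));return np.round(c,1),np.round(s,1),round(a,1)
def tool():
    s=state();x,y,z,w=s["tool_rot"]
    from scipy.spatial.transform import Rotation as Ro
    return np.array(s["eef_pos"]),Ro.from_quat(s["tool_rot"]).as_matrix()
def delta(x,y,z=None,yaw=None,tp=None):
    "cm in tool axes to put TCP at world x,y,z; deg to bring tool y axis to world yaw (mod 180, or mod 90 if sq)"
    p,R=tool();z=p[2] if z is None else z
    t=R.T@(np.array([x,y,z])-p)/10
    cur=np.degrees(np.arctan2(R[1,1],R[0,1]))
    print("shift cm",np.round(t,2),"tool-y yaw",round(cur,1), "turn(mod180)", None if yaw is None else round((cur-yaw+90)%180-90,1))
E
python3 - <<'E'
from h import *
for n in("top","scene"):
    d=dict(np.load(n+"0.npz"));P=cloud(d);print(n,rays(d,[0,0])[0])
    z=P[...,2];roi=(P[...,0]>380)&(P[...,0]<800)&(abs(P[...,1])<500)
    m=((z>8)&(z<70)&roi).astype(np.uint8)
    N,L,S,C=cv2.connectedComponentsWithStats(m)
    for i in range(1,N):
        if S[i,4]<40: continue
        q=P[L==i];col=d["pixels"][L==i].mean(0)
        h=np.percentile(q[:,2],90);t=q[q[:,2]>h-5]
        print(S[i,4],C[i].round(),"z90 %.1f"%h,"all",*rect(q),"top",*rect(t),col.round())
    b=z[roi&(z<6)];print("bench z",np.nanmedian(b),np.nanstd(b))
E
```

```text
top [ 413.45787937   -9.59847264 1042.31312693]
486 [ 76. 129.] z90 65.0 all [757.3 450.7] [ 28.8 108.4] 34.7 top [755.8 449.8] [ 24.  106.8] 34.8 [129. 128. 130.]
275 [374. 145.] z90 26.4 all [ 727.6 -296.9] [49.3 51.3] 43.8 top [ 728.1 -297.3] [49.1 50.1] 44.8 [142.  81. 180.]
268 [343. 156.] z90 26.3 all [ 700.3 -217.7] [49.2 51.4] 45.5 top [ 701.7 -218. ] [49.8 49.4] 86.2 [144.  83. 182.]
648 [281. 161.] z90 18.0 all [686.4 -64.2] [63.7 64.6] 81.7 top [686.4 -64.2] [63.7 64.6] 81.7 [243. 230. 190.]
309 [230. 160.] z90 18.1 all [688.4  63.7] [43.8 45.4] 85.8 top [688.3  63.6] [43.7 45. ] 85.1 [240. 224. 182.]
1627 [130. 211.] z90 40.3 all [535.8 286.1] [186.1 162.1] 79.6 top [577.  323.7] [65.3 64.1] 79.5 [186. 179. 162.]
526 [231. 206.] z90 18.1 all [573.2  60.1] [62.5 61.5] 2.3 top [573.2  60.1] [62.5 61.5] 2.3 [243. 229. 188.]
264 [341. 209.] z90 26.2 all [ 566.2 -208.4] [50.6 50.5] 32.7 top [ 567.2 -208.8] [49.1 50. ] 88.1 [201. 204. 208.]
459 [279. 208.] z90 26.6 all [567.7 -58.5] [32.6 78.1] 0.5 top [567.7 -58.4] [32.5 78. ] 0.5 [206. 151. 106.]
159 [394. 207.] z90 26.1 all 
[... 1572 characters left out ...]
64.9] [66.9 67.3] 81.3 top [684.  -65.1] [66.2 67.4] 81.5 [251. 244. 213.]
422 [109. 248.] z90 30.1 all [ 448.5 -338.2] [34.3 99.5] 17.6 top [ 449.1 -337.6] [23.9 98.7] 17.8 [200. 203. 206.]
323 [183. 244.] z90 25.8 all [ 565.3 -210.1] [50.7 51.3] 73.3 top [ 565.9 -210. ] [49.3 52. ] 49.8 [203. 206. 208.]
360 [219. 280.] z90 25.7 all [ 698.  -219.1] [50.7 50.7] 63.9 top [ 697.7 -219.2] [48.9 51. ] 47.4 [162.  79. 200.]
213 [140. 279.] z90 26.0 all [ 568.8 -339.7] [34.  36.9] 51.9 top [ 568.3 -339.4] [33.3 35.8] 54.1 [198. 202. 204.]
407 [201. 312.] z90 26.2 all [ 725.3 -299. ] [50.  51.9] 88.6 top [ 725.3 -298.2] [48.5 52.2] 47.8 [163.  79. 201.]
bench z 0.8665008022172742 1.8830479644597837
```

Run:
```python
from h import *
delta(685.5,-64.5,150,-8.3)
```

```text
shift cm [ 65.17 -42.71   8.11] tool-y yaw -76.5 turn(mod180) -68.2
```

```bash
python3 -m inch '[[[5.2,-3.4,0,-5],[10.2,-6.7,0,-11],[15.2,-10,0,-17],[20.2,-13.3,0,-23],[25.2,-16.6,0,-29],[30.2,-19.9,0,-35],[35.2,-23.2,0,-41],[40.2,-26.5,0,-47],[45.2,-29.8,0,-53],[50.2,-33,0,-58],[55.2,-36.2,0,-63],[60.2,-39.5,4,-68.2]]]' 0 40; python3 -m inch '[[[3.2,-4.8,4,0],[3.2,-4.8,4,0],[3.2,-4.8,4,0]]]'
python3 - <<'E'
from h import *
print(tool()); delta(685.5,-64.5,150,-8.3)
d=snap("wrist","w1");print(d["mtx"][0,0],rays(d,[0,0])[0])
P=cloud(d);z=P[...,2];m=((z>8)&(z<30)).astype(np.uint8)
N,L,S,C=cv2.connectedComponentsWithStats(m)
for i in range(1,N):
    if S[i,4]>500: q=P[L==i];print(S[i],np.median(q[:,2]),rect(q[q[:,2]>11]))
E
```

```text
clock: 1.6
eef_pos: [642.8, -112.0, 198.6]
tool_rot: [0.756, 0.655, 0.002, 0.002]
wrist_force: [1.1, -0.3, -1.0]
width: 0.995
finger_force: 0.0
clock: 1.98
eef_pos: [596.3, -75.3, 156.4]
tool_rot: [0.757, 0.654, -0.0, -0.0]
wrist_force: [1.5, -0.6, -0.1]
width: 1.003
finger_force: 0.0
(array([596.29246781, -75.28273855, 156.41125006]), array([[ 1.44818187e-01,  9.89458105e-01, -5.93477262e-04],
       [ 9.89458180e-01, -1.44818419e-01, -3.69161511e-04],
       [-4.51216288e-04, -5.33759631e-04, -9.99999756e-01]]))
shift cm [2.36 8.67 0.64] tool-y yaw -8.3 turn(mod180) -0.0
316.98995174189577 [609.10116009   5.96631862 299.83679366]
[  23    0   65   89 5023] 15.72534379536188 (array([452.6,  62.5]), array([67.3, 45.8]), 75.3)
[ 158    0   81   66 4376] 15.841837583588301 (array([570.6,  52.2]), array([47.5, 63.1]), 82.1)
[ 312    0   58   28 1468] 15.682257182836565 (array([685.9,  51.4]), array([18.8, 44.5]), 84.8)
[ 310  117   78   70 5005] 15.73654721524349 (array([685.7, -63.8]), array([63.9, 64.3]), 81.9)
[ 192  121   51   90 3308] 24.636691614819682 (array([566.7, -58.8]), array([80.1, 34.2]), 89.2)
[  62  148   78   71 3201] 28.238331453070998 (array([457. , -57.7]), array([50. , 59.1]), 8.4)
[ 218  277   49   50 1650] 23.803530792624287 (array([ 565.3, -207.8]), array([51.1, 51.1]), 19.3)
```

```bash
python3 -m inch '[[[0.8,4,0,0],[2.3,8.7,0,0],[2.35,8.8,0,0],[2.35,8.8,5,0],[2.35,8.8,10,0],[2.35,8.8,13,0],[2.35,8.8,15,0],[2.35,8.8,15,0]]]' 0
python3 - <<'E'
from h import *
delta(685.7,-63.9,-2,-8.2)
E
```

```text
clock: 3.02
eef_pos: [686.5, -65.5, 6.0]
tool_rot: [0.757, 0.653, -0.001, -0.0]
wrist_force: [0.0, -0.6, 0.0]
width: 1.0
finger_force: 0.0
shift cm [ 0.15 -0.1   0.8 ] tool-y yaw -8.4 turn(mod180) -0.2
```

```bash
python3 -m inch '[[[0.1,0,0.6,0],[0.1,0,0.75,0],[0.1,0,0.75,0]]]'; python3 -m inch '[[[0,0,0,0],[0,0,0,0],[0,0,0,0],[0,0,0,0],[0,0,0,0],[0,0,0,0]]]' 0.6 40
```

```text
clock: 3.4
eef_pos: [687.5, -63.6, -0.3]
tool_rot: [0.757, 0.654, 0.0, 0.0]
wrist_force: [0.1, -0.4, 0.7]
width: 1.001
finger_force: 0.0
clock: 4.15
eef_pos: [687.6, -63.6, -0.3]
tool_rot: [0.757, 0.654, 0.0, 0.0]
wrist_force: [-0.5, -0.5, 5.8]
width: 0.737
finger_force: 44.7
```

```bash
python3 -m inch '[[[0,0,-1,0],[0,0,-3,0],[0,0,-7,0],[2,-0.4,-11,0],[6,-1.5,-14,0],[11,-3,-15,0.5],[16,-5,-15,1],[21,-7,-15,1.5],[25,-9.5,-15,2],[28,-11,-15,2],[29,-12,-15,2],[29,-12,-15,2]]]'
python3 - <<'E'
from h import *
print(tool()[0]);d=snap("wrist","w2")
P=cloud(d);z=P[...,2]
for lo,hi in((30,48),(7,22)):
    m=((z>lo)&(z<hi)).astype(np.uint8)
    N,L,S,C=cv2.connectedComponentsWithStats(m)
    for i in range(1,N):
        if S[i,4]>500: q=P[L==i];print(S[i],np.median(q[:,2]),rect(q))
E
```

```text
clock: 5.65
eef_pos: [610.3, 240.7, 149.7]
tool_rot: [0.768, 0.641, 0.0, 0.0]
wrist_force: [0.7, -1.6, -0.7]
width: 0.738
finger_force: 44.1
[610.25988776 240.71336522 149.687216  ]
[ 143   48   90   88 7326] 39.20333728237456 (array([576. , 324.8]), array([63.8, 64.3]), 79.6)
[  46   31  205  209 6743] 14.399296342292075 (array([533.8, 286.6]), array([184.3, 162.4]), 79.5)
[ 457  168   40  172 1538] 16.370408761802025 (array([820.4, 120.1]), array([ 22. , 199.5]), 8.3)
[ 219  330   58   32 1593] 15.616457972407602 (array([570.8,  55.1]), array([45.5, 63.1]), 79.4)
```

View pics/w2.png

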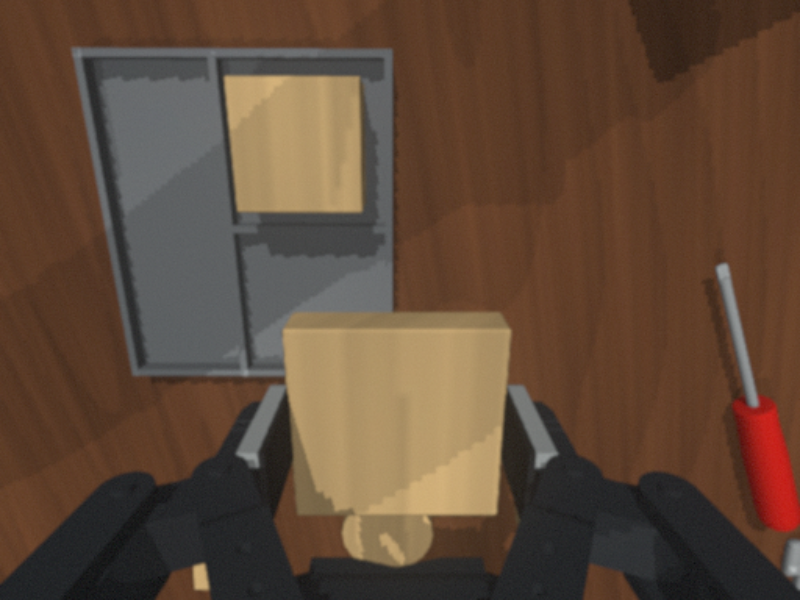

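Run:
```python
from h import *
p,R=tool();d=snap("wrist");P=cloud(d)
Q=(P-p)@R  # tool coords
m=(np.abs(Q[...,0])<60)&(np.abs(Q[...,1])<50)&(d["pixels"][...,0]>140)&(d["pixels"][...,2]<200)&(np.abs(Q[...,2])<30)
q=Q[m];h=np.percentile(q[:,2],10);print(len(q),h,np.percentile(q,[1,50,99],axis=0).round(1));t=q[q[:,2]<h+4];print(rect(t))
delta(575.8,324.3,60,-10.4)
```

```text
16370 -16.721298377688445 [[-31.4 -29.4 -17.3]
 [  6.4   2.5 -16. ]
 [ 31.4  31.8  -5.9]]
(array([-0.8,  0.8]), array([63.8, 65.8]), 89.8)
shift cm [ 7.82 -5.09  8.91] tool-y yaw -10.5 turn(mod180) -0.1
```

```bash
python3 -m inch '[[[2,-1.3,0,-0.1],[5,-3.3,0,-0.1],[7.5,-4.9,0,-0.1],[7.9,-5.15,3,-0.1],[7.9,-5.15,6,-0.1],[7.9,-5.15,8.5,-0.1],[7.9,-5.15,9.6,-0.1],[7.9,-5.15,9.8,-0.1],[7.9,-5.15,9.8,-0.1]]]'
python3 - <<'E'
from h import *
delta(575.8,324.3,38,-10.4)
E
```

```text
clock: 6.88
eef_pos: [574.6, 328.2, 52.0]
tool_rot: [0.767, 0.641, 0.001, 0.0]
wrist_force: [-0.9, 1.4, -0.1]
width: 0.734
finger_force: 44.1
shift cm [-0.36  0.19  1.4 ] tool-y yaw -10.3 turn(mod180) 0.1
```

```bash
python3 -m inch '[[[-0.1,0.0,0,0],[-0.1,0,0,0]]]'
python3 - <<'E'
from h import *
delta(575.8,324.3,38,-10.4)
E
```

```text
clock: 7.12
eef_pos: [574.3, 326.7, 51.8]
tool_rot: [0.768, 0.641, 0.0, 0.0]
wrist_force: [0.0, -1.1, -0.5]
width: 0.734
finger_force: 44.1
shift cm [-0.21  0.19  1.38] tool-y yaw -10.3 turn(mod180) 0.1
```

```bash
python3 -m inch '[[[-0.13,0.11,0.5,0],[-0.13,0.11,0.9,0],[-0.13,0.11,1.1,0],[-0.13,0.11,1.2,0],[-0.13,0.11,1.25,0],[-0.13,0.11,1.25,0]]]'; python3 -m inch '[[[0,0,0.05,0],[0,0,0.1,0],[0,0,0.15,0],[0,0,0.15,0]]]'
python3 - <<'E'
from h import *
delta(575.8,324.3,38,-10.4)
E
```

```text
clock: 7.88
eef_pos: [574.7, 325.3, 38.6]
tool_rot: [0.767, 0.641, 0.0, -0.0]
wrist_force: [-0.9, -0.3, -0.7]
width: 0.735
finger_force: 44.1
clock: 8.38
eef_pos: [574.8, 325.3, 38.1]
tool_rot: [0.767, 0.641, 0.0, 0.0]
wrist_force: [-3.5, -2.0, 7.9]
width: 0.736
finger_force: 45.0
shift cm [-0.08  0.12  0.01] tool-y yaw -10.3 turn(mod180) 0.1
```

```bash
python3 -m inch '[[[0,0,0,0],[0,0,0,0],[0,0,0,0],[0,0,0,0]]]' 0; python3 -m inch '[[[0,0,-2,0],[0,0,-6,0],[-2,0.5,-10,0],[-6,1,-12,0],[-10,1.5,-12,0],[-10,1.5,-12,0]]]';  python3 - <<'E'
from h import *
d=snap("wrist");P=cloud(d);z=P[...,2]
for lo,hi in((45,62),(7,42)):
    m=((z>lo)&(z<hi)).astype(np.uint8)
    N,L,S,C=cv2.connectedComponentsWithStats(m)
    for i in range(1,N):
        if S[i,4]>500: q=P[L==i];print(S[i],np.median(q[:,2]),rect(q))
delta(687.7,62.5,100,-5)
E
```

```text
clock: 8.88
eef_pos: [574.7, 325.2, 37.0]
tool_rot: [0.767, 0.641, -0.0, -0.0]
wrist_force: [-0.1, -0.6, 0.4]
width: 1.001
finger_force: 0.0
clock: 9.62
eef_pos: [572.9, 219.6, 158.6]
tool_rot: [0.769, 0.639, -0.0, 0.002]
wrist_force: [0.5, 0.7, 0.0]
width: 0.999
finger_force: 0.0
[ 182    4   92   97 8580] 54.2177944739212 (array([575.4, 324.7]), array([63.9, 64.4]), 79.4)
[  87    0  204  211 6123] 14.333149265145494 (array([533.9, 284.7]), array([181. , 162.5]), 79.5)
[ 493  135   19  154 1036] 15.529013465031142 (array([813.3, 130.6]), array([ 12.6, 177.3]), 8.3)
[ 249  286   58   53 2382] 15.592129667601284 (array([571.9,  61. ]), array([63.4, 63.6]), 33.3)
[ 153  291   42   63 2322] 15.570369115998034 (array([454.3,  68.3]), array([79.4, 44. ]), 74.8)
shift cm [-13.65  14.22   5.88] tool-y yaw -10.4 turn(mod180) -5.4
```

```bash
python3 -m inch '[[[-3,2,0,-1],[-8,5,0,-2],[-13,9,0,-3],[-17,13,0,-4],[-19,15,0,-5.4],[-19.5,15.3,0,-5.4],[-19.5,15.3,0,-5.4],[-19.5,15.3,0,-5.4]]]' 0
python3 - <<'E'
from h import *
d=snap("wrist");P=cloud(d);z=P[...,2]
m=((z>8)&(z<30)).astype(np.uint8)
N,L,S,C=cv2.connectedComponentsWithStats(m)
for i in range(1,N):
    if S[i,4]>500: q=P[L==i];print(S[i],np.median(q[:,2]),rect(q))
print(tool()[0]);delta(687.2,62.5,-1,-5)
E
```

```text
clock: 10.68
eef_pos: [686.9, 8.0, 157.4]
tool_rot: [0.735, 0.678, 0.0, -0.001]
wrist_force: [-0.3, -0.9, 0.2]
width: 1.0
finger_force: 0.0
[ 390    0   48  153 4154] 23.887607230867502 (array([828.5,  84.2]), array([ 26.1, 125.8]), 13.3)
[ 223   91   51   52 2580] 15.750771103580803 (array([687. ,  64.2]), array([44.1, 44. ]), 85.0)
[   0   92   22   88 1644] 15.31955253734921 (array([469.6,  63.7]), array([78.1, 15.6]), 73.5)
[  84   96   74   71 4121] 15.735184222116175 (array([571.9,  60.4]), array([62.1, 63.6]), 84.4)
[428 180  42  39 604] 8.758350560537991 (array([874.9, -30.6]), array([39.7, 36.6]), 85.3)
[ 114  214   43   56 1662] 24.509092291546864 (array([567.4, -45.9]), array([55.1, 34.2]), 89.1)
[   0  228   70   63 2878] 27.71203274107438 (array([457.7, -56.6]), array([50.1, 57.2]), 7.4)
[258 341  43  21 541] 17.57344962987429 (array([ 699.5, -201.1]), array([49.6, 20. ]), 1.4)
[152 343  36  34 647] 18.86430766569225 (array([ 574.4, -200. ]), array([30.5, 43.4]), 19.3)
[686.93574149   7.55829353 157.3753569 ]
shift cm [ 5.46 -0.42 15.84] tool-y yaw -4.7 turn(mod180) 0.3
```

```bash
python3 -m inch '[[[2,-0.1,1,0.3],[5,-0.4,4,0.3],[5.6,-0.45,9,0.3],[5.6,-0.45,12,0.3],[5.6,-0.45,13.5,0.3],[5.6,-0.45,13.5,0.3],[5.6,-0.45,13.5,0.3]]]' 0.2
python3 - <<'E'
from h import *
delta(687,64,3,-5)
E
```

```text
clock: 11.6
eef_pos: [689.0, 61.5, 23.8]
tool_rot: [0.738, 0.675, 0.001, 0.001]
wrist_force: [0.4, -0.9, -0.1]
width: 0.808
finger_force: 0.0
shift cm [ 0.23 -0.23  2.08] tool-y yaw -5.2 turn(mod180) -0.2
```

```bash
python3 -m inch '[[[0.2,-0.15,1,0],[0.2,-0.15,1.8,0],[0.2,-0.15,2.05,0],[0.2,-0.15,2.05,0]]]'; python3 -m inch '[[[0,0,0,0],[0,0,0,0],[0,0,0,0],[0,0,0,0],[0,0,0,0]]]' 0.8 40; python3 -m inch '[[[0,0,-1,0],[0,0,-4,0],[0.5,0,-8,1],[3,-0.5,-12,2],[7,-2,-15,3],[11,-3.5,-16,4],[14,-5,-16,5],[17,-6.5,-16,5.5],[17.8,-7,-16,5.6],[18,-7,-16,5.6],[18,-7,-16,5.6]]]';python3 - <<'E'
from h import *
p,R=tool();d=snap("wrist","w3");P=cloud(d);z=P[...,2]
Q=(P-p)@R
m=(np.abs(Q[...,0])<40)&(np.abs(Q[...,1])<40)&(d["pixels"][...,0]>140)&(d["pixels"][...,2]<200)&(np.abs(Q[...,2])<30)
q=Q[m];h=np.percentile(q[:,2],10);print(len(q),h,np.percentile(q,[1,50,99],axis=0).round(1));t=q[q[:,2]<h+4];print(rect(t))
m=((z>45)&(z<62)).astype(np.uint8)
N,L,S,C=cv2.connectedComponentsWithStats(m)
for i in range(1,N):
        if S[i,4]>500: q=P[L==i];print(S[i],np.median(q[:,2]),rect(q))
print(p);delta(575.4,324.7,60,-10.6)
E
```

```text
clock: 12.1
eef_pos: [686.3, 63.3, 1.2]
tool_rot: [0.738, 0.675, -0.0, -0.0]
wrist_force: [0.7, -0.7, -0.2]
width: 0.797
finger_force: 0.0
clock: 12.72
eef_pos: [687.0, 63.4, 2.1]
tool_rot: [0.738, 0.675, 0.0, 0.0]
wrist_force: [-0.1, -0.7, 4.9]
width: 0.501
finger_force: 42.5
clock: 14.1
eef_pos: [633.8, 246.8, 161.4]
tool_rot: [0.771, 0.637, -0.0, 0.001]
wrist_force: [0.0, 0.5, 0.2]
width: 0.502
finger_force: 42.0
8066 -14.349369281411047 [[-20.  -19.9 -14.9]
 [  6.4   1.5 -13.6]
 [ 23.1  21.9  -2. ]]
(array([1. , 0.8]), array([43.8, 44.9]), 89.9)
[ 111   64   94   87 7276] 54.15831009830677 (array([575.5, 324.5]), array([64.1, 64.5]), 79.6)
[633.83531066 246.81614272 161.41167077]
shift cm [ 6.56 -7.21 10.13] tool-y yaw -10.9 turn(mod180) -0.3
```

```bash
python3 -m inch '[[[1.5,-1.6,0,-0.4],[4,-4.5,0,-0.4],[6,-6.7,0,-0.4],[6.4,-7.2,2,-0.4],[6.45,-7.25,5,-0.4],[6.45,-7.25,8,-0.4],[6.45,-7.25,9,-0.4],[6.45,-7.25,9,-0.4],[6.45,-7.25,9,-0.4]]]'
python3 - <<'E'
from h import *
delta(575.4,324.6,55.5,-10.5)
E
```

```text
clock: 15.28
eef_pos: [574.6, 326.2, 72.7]
tool_rot: [0.768, 0.64, 0.001, 0.0]
wrist_force: [0.6, 0.6, 0.2]
width: 0.5
finger_force: 42.0
shift cm [-0.14  0.11  1.72] tool-y yaw -10.4 turn(mod180) 0.1
```

```bash
python3 -m inch '[[[-0.2,0.03,0.3,0],[-0.2,0.03,0.9,0],[-0.2,0.03,1.2,0],[-0.2,0.03,1.4,0],[-0.2,0.03,1.4,0]]]'
python3 - <<'E'
from h import *
delta(575.4,324.6,55.5,-10.5)
E
```

```text
clock: 15.9
eef_pos: [573.5, 323.7, 57.3]
tool_rot: [0.768, 0.641, -0.0, -0.0]
wrist_force: [-0.4, 0.8, -0.1]
width: 0.503
finger_force: 42.0
shift cm [0.12 0.17 0.18] tool-y yaw -10.3 turn(mod180) 0.2
```

Target offset is (-0.1,-0.08) cm from that, so correct y by about +0.09 and lower.

```bash
python3 -m inch '[[[0.02,0.1,0.05,0.1],[0.02,0.1,0.12,0.1],[0.02,0.1,0.18,0.1],[0.02,0.1,0.22,0.1],[0.02,0.1,0.22,0.1]]]'
python3 - <<'E'
from h import *
delta(575.4,324.6,55.5,-10.5)
E
```

```text
clock: 16.52
eef_pos: [574.6, 323.8, 55.5]
tool_rot: [0.769, 0.64, -0.0, 0.0]
wrist_force: [0.4, -0.7, 1.5]
width: 0.498
finger_force: 42.1
shift cm [ 0.09  0.06 -0.  ] tool-y yaw -10.4 turn(mod180) 0.1
```

```bash
python3 -m inch '[[[0,0,0.06,0],[0,0,0.1,0],[0,0,0.1,0]]]'; python3 -m inch '[[[0,0,0,0],[0,0,0,0],[0,0,0,0],[0,0,0,0]]]' 0.3; python3 -m inch '[[[0,0,-2,0],[0,0,-6,0],[-3,0.5,-8,0],[-7,1,-8,0],[-10,1.5,-8,0],[-10,1.5,-8,0]]]' 0;  python3 - <<'E'
from h import *
d=snap("wrist");P=cloud(d);z=P[...,2]
for lo,hi in((62,80),(45,61),(7,17)):
    m=((z>lo)&(z<hi)).astype(np.uint8)
    N,L,S,C=cv2.connectedComponentsWithStats(m)
    for i in range(1,N):
        if S[i,4]>500: q=P[L==i];print(S[i],np.median(q[:,2]),rect(q))
print(tool()[0]);delta(565.5,-259,160,-10.5)
E
```

```text
clock: 16.9
eef_pos: [574.7, 323.8, 55.4]
tool_rot: [0.769, 0.64, -0.0, 0.0]
wrist_force: [-3.2, -2.0, 9.8]
width: 0.501
finger_force: 43.0
clock: 17.4
eef_pos: [574.6, 323.7, 54.2]
tool_rot: [0.769, 0.64, -0.0, -0.0]
wrist_force: [0.0, 0.4, -0.6]
width: 0.701
finger_force: 0.0
clock: 18.15
eef_pos: [572.4, 219.3, 135.7]
tool_rot: [0.77, 0.638, -0.0, 0.001]
wrist_force: [0.3, 0.8, -0.1]
width: 1.0
finger_force: 0.0
[ 187    7   75   80 5773] 69.22858136270764 (array([575.6, 324.6]), array([44.2, 44.1]), 79.4)
[ 174    0  103  102 4197] 54.231415131486386 (array([575.2, 323.1]), array([60.9, 64.3]), 79.6)
[  73    0  222  220 6641] 14.415591989274844 (array([533.3, 282.8]), array([176.2, 163. ]), 79.5)
[ 250  298   62   57 2665] 15.567146898804197 (array([571.7,  60.8]), array([64.1, 63. ]), 69.3)
[ 147  305   45   66 2308] 15.563747628966468 (array([454.3,  68.4]), array([79.4, 44. ]), 74.7)
[572.05419762 221.82922635 135.76361529]
shift cm [-47.39   8.17  -2.43] tool-y yaw -10.6 turn(mod180) -0.1
```

```bash
python3 -m inch '[[[-4,0.5,-1,0],[-9,1.3,-2.4,0],[-14,2.2,-2.4,0],[-19,3,-2.4,0],[-24,4,-2.4,0],[-29,5,-2.4,0],[-34,6,-2.4,0],[-39,7,-2.4,0],[-43,7.8,-2.4,0],[-46,8.2,-2.4,0],[-47,8.2,-2.4,0],[-47.4,8.2,-2.4,0]]]' 0;python3 -m inch '[[[0,0,0,0],[0,0,0,0]]]'
python3 - <<'E'
from h import *
d=snap("wrist");P=cloud(d);z=P[...,2]
m=((z>17)&(z<30)).astype(np.uint8)
N,L,S,C=cv2.connectedComponentsWithStats(m)
for i in range(1,N):
    if S[i,4]>300: q=P[L==i];print(S[i],np.median(q[:,2]),rect(q),d["pixels"][L==i].mean(0).round())
print(tool()[0]);delta(566,-208.5,15,-10.5)
E
```

```text
clock: 19.7
eef_pos: [566.6, -256.9, 158.7]
tool_rot: [0.768, 0.64, 0.001, -0.0]
wrist_force: [-0.3, -0.1, 0.1]
width: 0.999
finger_force: 0.0
clock: 19.95
eef_pos: [566.4, -256.6, 158.5]
tool_rot: [0.768, 0.641, 0.0, -0.0]
wrist_force: [-1.1, 0.4, 0.3]
width: 0.999
finger_force: 0.0
[ 365   79   64   63 2094] 24.542137986245848 (array([ 699.3, -217.7]), array([50.8, 51.4]), 88.5) [174.  88. 214.]
[ 212   98   60   60 1784] 24.597788712442593 (array([ 565.1, -208.4]), array([51.3, 50.7]), 7.2) [232. 234. 235.]
[  89  122   69   64 1326] 23.506222319575784 (array([ 453.3, -214.4]), array([33.5, 65.1]), 24.7) [203. 207. 207.]
[ 400  164   60   55 1787] 24.411377608438556 (array([ 726.9, -297. ]), array([52. , 50.9]), 3.0) [174.  88. 212.]
[117 230  37  33 454] 23.401129136837568 (array([ 439.6, -302.9]), array([32.4, 29.7]), 22.6) [194. 198. 198.]
[254 240  35  34 768] 24.258893177123582 (array([ 570.1, -338.5]), array([35.3, 33.9]), 79.7) [218. 221. 221.]
[162 270  32  43 583] 23.11553841669098 (array([ 467.7, -360.7]), array([42.9, 32.7]), 73.0) [200. 204. 205.]
[ 566.35363392 -256.93620556  158.48175162]
shift cm [ 4.75 -0.91 14.35] tool-y yaw -10.3 turn(mod180) 0.2
```

```bash
python3 -m inch '[[[2,-0.5,2,0],[4.5,-0.9,5,0],[4.7,-0.95,9,0],[4.7,-0.95,11.5,0],[4.7,-0.95,13,0],[4.7,-0.95,13,0],[4.7,-0.95,13,0]]]' 0
python3 - <<'E'
from h import *
delta(565.3,-208.4,9,-10.5)
E
```

```text
clock: 20.88
eef_pos: [566.1, -210.5, 29.4]
tool_rot: [0.769, 0.64, 0.001, 0.001]
wrist_force: [0.3, 0.3, -0.2]
width: 0.999
finger_force: 0.0
shift cm [ 0.2  -0.12  2.04] tool-y yaw -10.5 turn(mod180) 0.0
```

```bash
python3 -m inch '[[[0.15,-0.1,1,0],[0.15,-0.1,1.8,0],[0.15,-0.1,2.0,0],[0.15,-0.1,2.0,0],[0.15,-0.1,2.0,0]]]'; python3 -m inch '[[[0,0,0,0],[0,0,0,0],[0,0,0,0],[0,0,0,0],[0,0,0,0],[0,0,0,0]]]' 0.8 80; python3 -m inch '[[[0,0,-1,0],[0,0,-4,0],[1,0,-8,0],[4,-0.5,-10,0],[9,-1.4,-11,0],[14,-2.4,-11,0],[19,-3.4,-11,0],[24,-4.4,-11,0],[29,-5.4,-11,0],[33,-6.4,-11,0],[35,-7,-11,0],[36,-7.4,-11,0]]]';python3 - <<'E'
from h import *
delta(559.3,236.2,40,-10.5)
E
```

```text
clock: 21.5
eef_pos: [564.6, -208.7, 8.5]
tool_rot: [0.769, 0.64, 0.0, 0.0]
wrist_force: [-0.8, 0.0, 0.4]
width: 0.997
finger_force: 0.0
clock: 22.25
eef_pos: [564.6, -208.7, 9.5]
tool_rot: [0.768, 0.64, -0.0, 0.0]
wrist_force: [-2.7, 0.7, 10.4]
width: 0.572
finger_force: 80.8
clock: 23.75
eef_pos: [556.7, 158.9, 118.3]
tool_rot: [0.768, 0.64, -0.0, 0.0]
wrist_force: [0.1, 0.7, -1.7]
width: 0.572
finger_force: 83.2
shift cm [ 7.65 -1.15  7.83] tool-y yaw -10.4 turn(mod180) 0.1
```

Run:
```python
from h import *
d=snap("wrist","w4");p,R=tool();P=cloud(d);Q=(P-p)@R
m=(np.abs(Q[...,0])<40)&(np.abs(Q[...,1])<23)&(Q[...,2]<20)&(Q[...,2]>-30)&(d["pixels"].min(2)>110)
q=Q[m];print(np.percentile(q,[1,25,50,75,99],axis=0).round(1),rect(q))
```

```text
[[-24.1 -21.5 -16.4]
 [-15.1 -10.1 -15.3]
 [  4.    1.  -14.7]
 [ 18.8  11.3 -10.7]
 [ 25.1  22.3   5.6]] (array([-0.6, -0. ]), array([46. , 52.3]), 90.0)
```

View pics/w4.png

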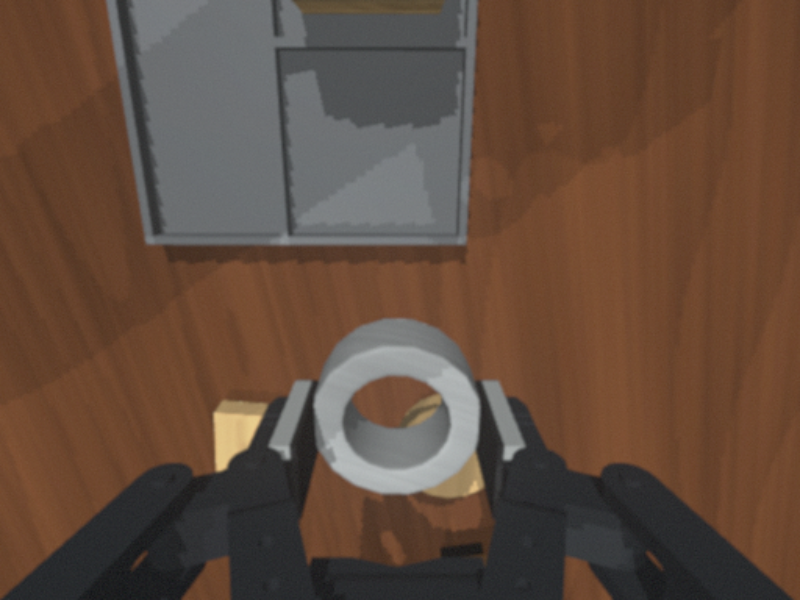

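```bash
python3 -m inch '[[[2,-0.3,0,0],[5,-0.8,0,0],[7.2,-1.1,1,0],[7.7,-1.15,4,0],[7.7,-1.15,7,0],[7.7,-1.15,8.5,0],[7.7,-1.15,9,0],[7.7,-1.15,9,0]]]'
python3 - <<'E'
from h import *
delta(559.3,236.2,13.5,-10.5)
E
```

```text
clock: 24.8
eef_pos: [560.1, 236.6, 28.9]
tool_rot: [0.769, 0.64, 0.0, 0.0]
wrist_force: [-0.6, 0.1, -2.4]
width: 0.576
finger_force: 83.2
shift cm [-0.06 -0.08  1.54] tool-y yaw -10.5 turn(mod180) 0.0
```

```bash
python3 -m inch '[[[0,-0.05,0.6,0],[0,-0.05,1.1,0],[0,-0.05,1.3,0],[0,-0.05,1.4,0],[0,-0.05,1.45,0],[0,-0.05,1.45,0]]]'; python3 -m inch '[[[0,0,0.05,0],[0,0,0.1,0],[0,0,0.1,0]]]'
```

```text
clock: 25.55
eef_pos: [559.1, 236.7, 13.9]
tool_rot: [0.769, 0.64, 0.0, -0.0]
wrist_force: [-0.1, -0.0, -2.4]
width: 0.574
finger_force: 83.2
clock: 25.92
eef_pos: [559.3, 236.7, 13.5]
tool_rot: [0.769, 0.64, 0.0, 0.0]
wrist_force: [-1.5, -1.8, 4.7]
width: 0.574
finger_force: 84.0
```

```bash
python3 -m inch '[[[0,0,0,0],[0,0,0,0],[0,0,0,0],[0,0,0,0],[0,0,-2,0],[0,0,-6,0],[-2,0,-11,0],[-6,0,-14,0],[-11,0,-14,0],[-16,0,-14,0],[-18,0,-14,0],[-18,0,-14,0]]]' 0 80;  python3 - <<'E'
from h import *
d=snap("wrist","w5");P=cloud(d);z=P[...,2]
m=((z>20)&(z<34)).astype(np.uint8)
N,L,S,C=cv2.connectedComponentsWithStats(m)
for i in range(1,N):
    if S[i,4]>300: q=P[L==i];print(S[i],np.median(q[:,2]),rect(q))
m=((z>62)&(z<80));print(rect(P[m]))
print(tool()[0]);delta(440,-385,150,18)
E
```

```text
clock: 27.42
eef_pos: [526.8, 58.7, 153.8]
tool_rot: [0.769, 0.639, 0.0, 0.0]
wrist_force: [0.0, 2.0, -0.6]
width: 1.0
finger_force: 0.0
[ 291  246   42   72 2303] 24.555668019837242 (array([566.8, -58. ]), array([80.3, 34.1]), 89.1)
[ 176  273   61   56 2319] 28.711243573118225 (array([457. , -57.9]), array([48.9, 55.6]), 9.1)
(array([0., 0.]), array([0., 0.]), 0.0)
[526.96496521  60.58307897 153.70425039]
shift cm [-45.4   -0.47   0.32] tool-y yaw -10.4 turn(mod180) -28.4
```

```bash
python3 -m inch '[[[-4,0,0,-2],[-9,0,0,-5],[-14,0,0,-8],[-19,0,0,-11],[-24,0,0,-14],[-29,0,0,-17],[-34,0,0,-20],[-39,-0.2,0,-23],[-43,-0.4,0,-26],[-45,-0.5,0,-28.4],[-45.4,-0.5,0,-28.4],[-45.4,-0.5,0,-28.4]]]' 0;  python3 - <<'E'
from h import *
d=snap("wrist","w6");P=cloud(d);z=P[...,2]
m=((z>8)&(z<34)).astype(np.uint8)
N,L,S,C=cv2.connectedComponentsWithStats(m)
for i in range(1,N):
    if S[i,4]>300: q=P[L==i];print(S[i],np.median(q[:,2]),rect(q))
print(tool()[0]);delta(450,-338,40,18)
E
```

```text
clock: 28.98
eef_pos: [440.9, -384.1, 153.0]
tool_rot: [0.587, 0.809, 0.001, 0.0]
wrist_force: [0.1, -0.3, 0.1]
width: 0.996
finger_force: 0.0
[ 314    0   44   32 1155] 26.972178302818463 (array([ 460.6, -235.3]), array([34., 21.]), 23.5)
[ 258   73   42  120 3172] 24.293472937498308 (array([ 449. , -337.1]), array([34.5, 99.2]), 18.0)
[ 379  156   47   42 1318] 23.996705286842797 (array([ 569.1, -339.1]), array([35.2, 35.1]), 28.3)
[   0  271  119   70 4959] 16.774862383922994 (array([ 287.1, -585.9]), array([134.2,  82.7]), 15.6)
[ 145  277   42  100 2665] 16.627792337029916 (array([ 402.3, -577.1]), array([ 42.4, 127.4]), 15.3)
[ 440.76904384 -383.85707739  153.00266911]
shift cm [ 4.07  2.29 11.31] tool-y yaw 18.1 turn(mod180) 0.1
```

View pics/w6.png

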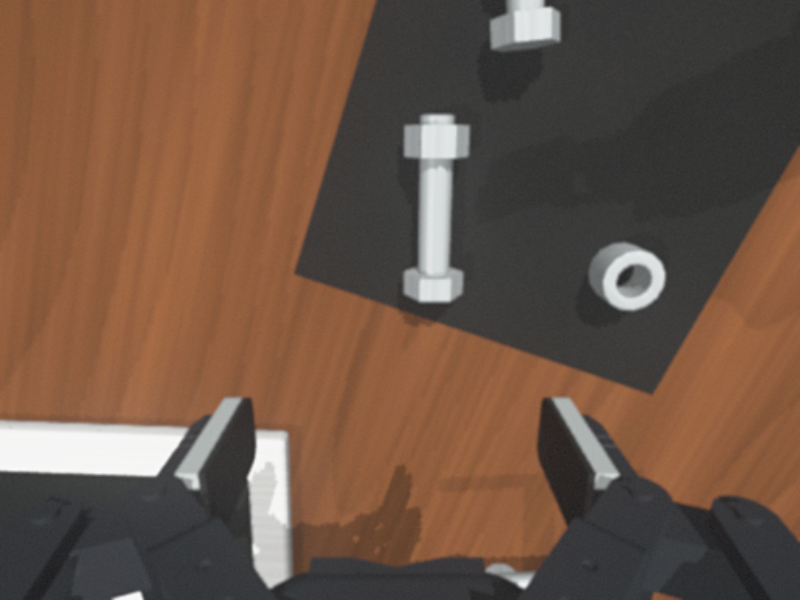

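```bash
python3 -m inch '[[[1.5,0.8,1,0],[3.8,2,4,0],[4.15,2.2,8,0],[4.15,2.2,11,0],[4.15,2.2,12,0],[4.15,2.2,12,0],[4.15,2.2,12,0]]]' 0.4
python3 - <<'E'
from h import *
delta(449,-337.4,2.5,18)
E
```

```text
clock: 29.9
eef_pos: [448.3, -339.8, 34.0]
tool_rot: [0.588, 0.809, 0.0, 0.001]
wrist_force: [-0.5, 0.2, -0.8]
width: 0.599
finger_force: 0.0
shift cm [0.21 0.14 3.15] tool-y yaw 18.0 turn(mod180) -0.0
```

```bash
python3 -m inch '[[[0.15,0.1,1,0],[0.15,0.1,2.2,0],[0.15,0.1,2.9,0],[0.15,0.1,3.05,0],[0.15,0.1,3.05,0]]]'; python3 -m inch '[[[0,0,0,0],[0,0,0,0],[0,0,0,0],[0,0,0,0],[0,0,0,0]]]' 1 100;python3 -m inch '[[[0,0,-1,0],[0,0,-4,0],[0,0,-8,0],[0,0,-11,0],[0,0,-12,0],[0,0,-12,0]]]'
python3 - <<'E'
from h import *
print(tool()[0]);delta(488,215,120,-10.5);delta(488,215,120,-10.5)
E
```

```text
clock: 30.52
eef_pos: [447.9, -337.9, 2.3]
tool_rot: [0.588, 0.809, -0.0, -0.0]
wrist_force: [-0.6, -0.2, -0.3]
width: 0.6
finger_force: 0.0
clock: 31.15
eef_pos: [448.2, -338.1, 3.0]
tool_rot: [0.588, 0.809, -0.0, 0.0]
wrist_force: [-0.5, 1.3, 4.6]
width: 0.172
finger_force: 97.6
clock: 31.9
eef_pos: [447.6, -338.0, 122.3]
tool_rot: [0.588, 0.809, -0.0, 0.0]
wrist_force: [0.3, 0.4, -4.6]
width: 0.178
finger_force: 97.9
[ 447.59280035 -338.00761454  122.33706547]
shift cm [51.37 20.88  0.22] tool-y yaw 17.9 turn(mod180) 28.4
shift cm [51.37 20.88  0.22] tool-y yaw 17.9 turn(mod180) 28.4
```

```bash
python3 -m inch '[[[2,0.8,0,1],[6,2.4,0,3],[11,4.5,0,6],[16,6.5,0,9],[21,8.5,0,12],[26,10.6,0,15],[31,12.6,0,18],[36,14.6,0,21],[41,16.7,0,24],[45.5,18.5,0,26.5],[49,20,0,28.4],[50.5,20.6,0,28.4]]]'; python3 -m inch '[[[0.5,0,0,0],[0.7,0,0,0],[0.7,0,0,0]]]'
python3 - <<'E'
from h import *
p,R=tool();print(p);delta(489.8,294.9,60,-10.5)
d=snap("wrist","w7");Q=(cloud(d)-p)@R
m=(np.abs(Q[...,0])<70)&(np.abs(Q[...,1])<17)&(Q[...,2]<20)&(Q[...,2]>-40)&(d["pixels"].min(2)>130)
print(rect(Q[m]),np.percentile(Q[m],[2,98],axis=0))
E
```

```text
clock: 33.4
eef_pos: [486.9, 208.4, 121.0]
tool_rot: [0.767, 0.641, -0.001, -0.001]
wrist_force: [-0.3, -1.2, -2.6]
width: 0.173
finger_force: 98.0
clock: 33.78
eef_pos: [489.6, 211.3, 122.1]
tool_rot: [0.769, 0.639, -0.0, 0.0]
wrist_force: [-0.2, -0.2, -4.0]
width: 0.173
finger_force: 98.0
[489.58563359 211.27811769 122.1324141 ]
shift cm [ 8.23 -1.51  6.2 ] tool-y yaw -10.5 turn(mod180) -0.0
(array([6.1, 2.7]), array([31. , 89.3]), 87.7) [[-35.21054449 -11.50579457 -36.96037825]
 [ 49.44576953  13.25371845 -11.60966447]]
```

View pics/w7.png

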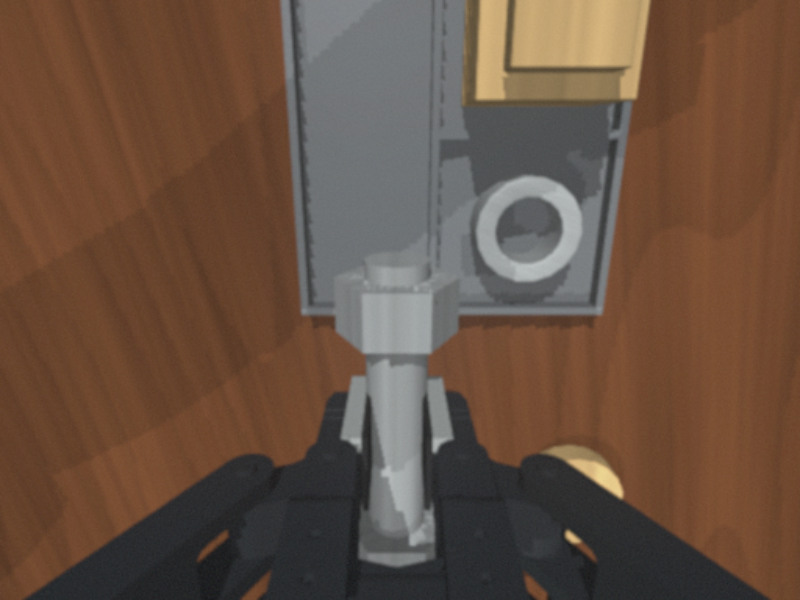

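Run:
```python
from h import *
p,R=tool();d=snap("wrist");Q=(cloud(d)-p)@R
m=(np.abs(Q[...,1])<3)&(Q[...,2]<20)&(Q[...,2]>-60)
for a in range(-60,60,8):
    s=m&(Q[...,0]>=a)&(Q[...,0]<a+8)
    if s.sum()>5: print(a+4,s.sum(),np.percentile(Q[s][:,2],[10,50,90]).round(1))
```

```text
-40 127 [-28.1 -27.4 -23.6]
-32 264 [-26.8 -22.  -21. ]
-24 183 [-22.  -21.4 -20.7]
-16 182 [-22.1 -21.4 -20.8]
-8 195 [-22.3 -21.5 -20.8]
0 206 [-22.3 -21.4 -20.8]
8 223 [-22.2 -21.5 -20.8]
16 231 [-22.3 -21.5 -20.8]
24 194 [-22.2 -21.5 -20.7]
32 238 [-28.4 -27.7 -27. ]
40 310 [-28.5 -27.7 -26.9]
48 443 [-27.1 -21.4  -9.5]
```

Run:
```python
from h import *
delta(483.7,267.6,30,-10.5)
```

```text
shift cm [ 5.4  -1.6   9.23] tool-y yaw -10.5 turn(mod180) -0.0
```

```bash
python3 -m inch '[[[2,-0.6,0,0],[4.8,-1.4,1,0],[5.4,-1.6,4,0],[5.4,-1.6,7,0],[5.4,-1.6,8.8,0],[5.4,-1.6,9.2,0],[5.4,-1.6,9.2,0],[5.4,-1.6,9.2,0]]]';  python3 - <<'E'
from h import *
delta(483.7,267.6,7,-10.5)
E
```

```text
clock: 34.88
eef_pos: [484.3, 269.3, 31.4]
tool_rot: [0.769, 0.64, 0.001, 0.0]
wrist_force: [-0.6, 0.9, -4.3]
width: 0.173
finger_force: 97.9
shift cm [-0.18 -0.03  2.44] tool-y yaw -10.5 turn(mod180) 0.0
```

```bash
python3 -m inch '[[[0,0,0.8,0],[0,0,1.6,0],[0,0,2.1,0],[0,0,2.25,0],[0,0,2.35,0],[0,0,2.35,0]]]'; python3 -m inch '[[[0,0,0.05,0],[0,0,0.1,0],[0,0,0.1,0]]]'
```

```text
clock: 35.62
eef_pos: [483.5, 268.9, 7.1]
tool_rot: [0.769, 0.64, 0.0, 0.0]
wrist_force: [-1.2, 0.0, -1.2]
width: 0.172
finger_force: 98.3
clock: 36.0
eef_pos: [483.5, 269.0, 7.0]
tool_rot: [0.769, 0.64, -0.0, 0.0]
wrist_force: [-4.7, -3.2, 10.9]
width: 0.169
finger_force: 99.4
```

```bash
python3 -m inch '[[[0,0,0,0],[0,0,-0.05,0],[0,0,-0.05,0]]]' 0.68; python3 -m inch '[[[0,0,-1,0],[0,0,-3,0],[0,0,-7,0],[0,0,-12,0],[-4,0,-16,0],[-9,0,-18,0],[-14,0,-18,0],[-19,0,-18,0],[-20,0,-18,0],[-20,0,-18,0],[-20,0,-18,0]]]'
python3 - <<'E'
from h import *
d=snap("wrist","w8");d2=snap("top","t8");P=cloud(d2);z=P[...,2]
roi=(P[...,0]>430)&(P[...,0]<640)&(P[...,1]>180)&(P[...,1]<390)
for lo,hi in((64,80),(48,62),(22,37)):
    N,L,S,C=cv2.connectedComponentsWithStats((roi&(z>lo)&(z<hi)).astype(np.uint8))
    for i in range(1,N):
        if S[i,4]>60: q=P[L==i];print(S[i],np.median(q[:,2]),rect(q))
E
```

```text
clock: 36.38
eef_pos: [483.8, 269.0, 6.4]
tool_rot: [0.769, 0.64, 0.0, 0.0]
wrist_force: [-0.8, 0.1, -0.4]
width: 0.32
finger_force: 0.0
clock: 37.75
eef_pos: [447.7, 73.9, 186.9]
tool_rot: [0.768, 0.641, 0.001, -0.0]
wrist_force: [0.1, -0.3, -0.4]
width: 0.317
finger_force: 0.0
[105 190  24  21 360] 68.80366416408134 (array([576.7, 323.8]), array([44.3, 44.1]), 79.4)
[103 186  33  31 370] 54.05146086188722 (array([576.5, 323.6]), array([65. , 64.3]), 80.1)
[147 199  22  20 208] 28.254729606696458 (array([563.4, 236.1]), array([51. , 46.2]), 82.6)
[122 231  22  15 196] 28.26344720717759 (array([491.5, 292.9]), array([52.3, 33.6]), 89.2)
```

View pics/w8.png

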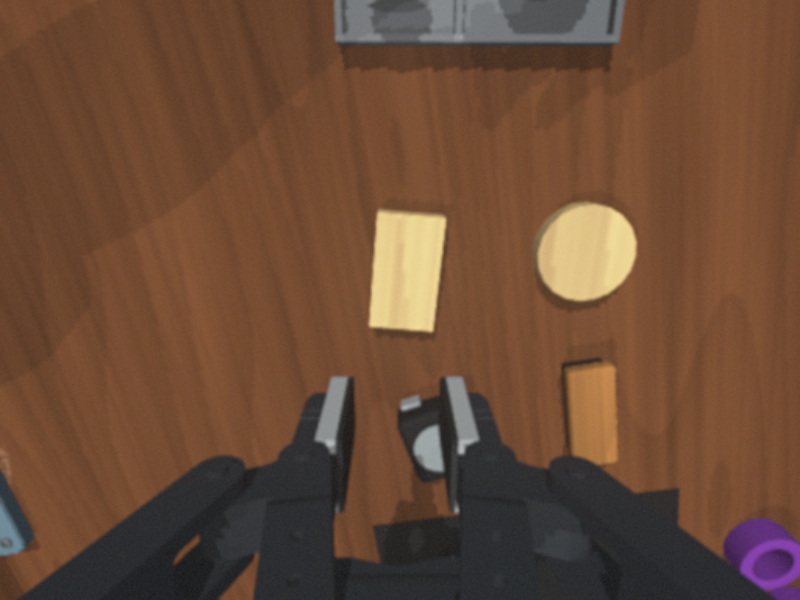

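View pics/t8.png

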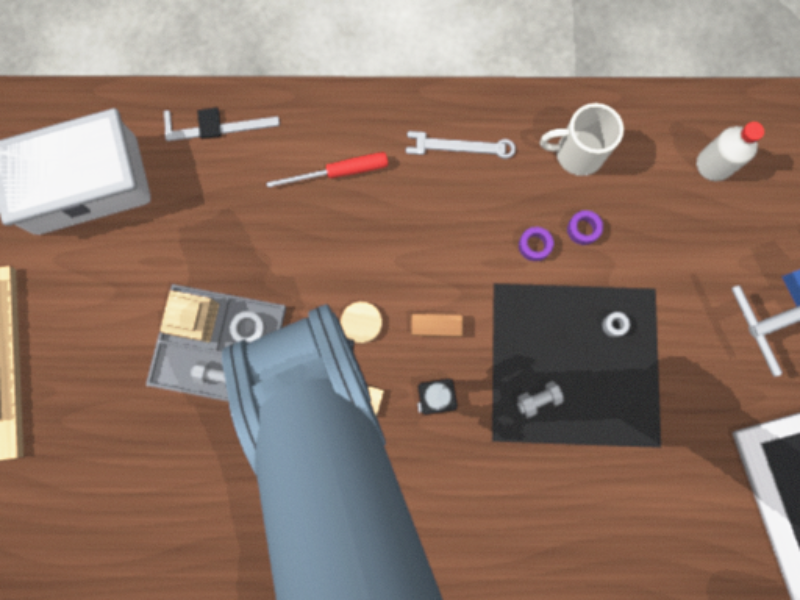

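The top view shows the stacked boards at (188,315), the collar flat in its bay at (246,325) and the bolt in the long bay at (208,372), partly hidden by the arm. The look-alikes have not moved, and the gripper is clear.

```bash
python3 -c "
from plant import ticket; print(ticket.job_done())"
```

```text
the job is handed in; nothing more can be done
None
```

The kit is in the caddy and handed in at about 38 s: the large board is on the pile with the small one centred on it, the wide collar is flat in its square bay and the long bolt is in the long bay, each lowered to contact before release; part of the bolt was hidden by the arm in the last picture.

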